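# Fetch the fresh block battery out of the lidded parts box

### The arm

A 6-joint arm with a two-finger parallel gripper is mounted at the origin on a cart in front of the work surface, level with it; the furniture and walls round the work are solid. World frame = base frame: x ahead of the robot, y to its left, z up, the work surface at z = 0. Lengths are in mm, angles in rad, forces in N, time in s.
With the tool pointing down it reaches from about 350 to 875 mm from the base axis. Payload 4.2 kg.
Tool frame: the origin (TCP) lies midway between the tips of the shut fingers; the grasp point (between the pads) lies 19 mm behind it; z points along the fingers, y is the line along which they close (so a half turn about z gives the same grasp; the last joint's range is limited). The gripper opens to 85 mm and grips with 20 to 120 N. Pads are 22 mm wide; open, the fingers measure 114 mm over their backs; the gripper's body (76 mm by 85 mm) begins 54 mm behind the grasp point. The pads swing forward as they close: fully open they stand 13 mm farther back than shut.
Start: joints at [1.562, 0.385, 0.008, 0, -1.194, -0.259], TCP at [165.35, 602.709, 231.312] pointing down, gripper open.
Joint ranges: [-3.14, 3.14], [-1.21, 2.06], [-1.07, 1.41], [-3.16, 2.05], [-2.99, -0.16], [-3.1, 3.1]. Speed limits (rad/s): [2.79, 2.79, 3.14, 3.14, 3.14, 3.14].

### API

Orientations are given as a unit quaternion [x, y, z, w].
In Python, from bench import arm gives the robot as it stands.
- The arm moves only by the tool send_rows, never from a script. Its argument "targets" is a list of rows, each an object of numbers: "gripper": the gripper command: -1 is fully open, 1 is shut, values between are in proportion; "x", "y", "z": the shift along the tool's x, y, z in cm; "ax", "ay", "az": the turn, a rotation vector about the tool's x, y, z in degrees. A call has 1 to 5 rows; each row shifts and turns the commanded pose from where the row before left it, along the tool's axes as they then stand; what a row does not reach is not made up. A row lasts 1/12 s, in which the tool goes at most 41.7 mm and 7.16 degrees, less where a joint would pass 70% of its speed; a pose out of reach is approached as far as the arm can. A call is refused whole if a number of a shift passes 4.17 or a number of a turn 7.16, either way. A call with a gripper value outside its range is refused whole. The fingers move at their own pace and stop on an object; the grip force is fixed at half the most. Time passes only in rows, so rows that do not move let the fingers close. It gives the time, the measured TCP pose, the force, the opening and the grip force at its end, in the units of the state.
- arm.read_state(): the state, without advancing time (a new reading comes with each control period).
- arm.get_image(name): name is "side" or "top" or "wrist"; returns (picture, depth): 400x640x3 uint8, red, green, blue; 400x640 float32, mm along the optical axis (not along the pixel's ray), 0 where there is no reading.
- arm.camera_model(name): a dict with "fx", "fy", "cx", "cy" (pixels), "cam_to_world" (4x4, takes a point from camera to world coordinates). Camera axes: x right, y down, z forward; pixel columns grow to the right and rows downward; lengths in mm; the calibration is good to about 2 mm. A picture is of the moment at which its call begins: read the wrist's pose just before it. camera_model takes no time and is no camera call; for the wrist camera it gives the pose at the moment of the call.
- arm.job_done(): hands the job in; it is judged then, once.
Trained networks look in the newest picture that a camera, given by its name, has taken for a name from the list of things; names that differ only in an ending like _2 or _b are one class to them, and where a whole thing is asked for, a point or a joint stands for the part that bears it (a point fixed in the world has none). Each returns a list of dicts, best first, with "score" (0 to 1); they miss things now and then, are a little off and sometimes report something else, mostly with a low value. They report only what shows in the picture. A call takes as long as a camera call.
- arm.boxes_of(camera, thing): "rect" ([left, top, width, height] in pixels, round what is visible of it).
The state is a dict: "clock": time; "joints": joint angles; "joint_vel": joint speeds; "joint_efforts": joint torques, N m; "position": TCP position; "ee_rot": TCP orientation; "contact_force": force on the tool from outside, world axes, zero at the start; "wrist_torque": the same for the moment, N m; "gripper_width": finger opening in mm; "grasp_force": force on a finger pad.
Only numpy, scipy, OpenCV 4.12 (cv2) and the standard library are available. Lean on these libraries where they do the work, as an engineer would, in place of code of your own. Each camera call takes 0.05 s, during which the arm holds its last target. There are 200 camera calls.

### The job

A fresh block battery is shut up in the grey parts box. Lift the orange lid off by its handle and lay it, handle up, in the middle of the blue-green mat; then take the battery out of the box and stand it upright, terminals up, in the black foam-lined tray.

Things in the scene. Friction and masses are not known exactly. Their poses are not given: they have to be found in the camera images.
- lid_handle (a point): Orange loose lid (167x197 mm, 0.2 kg) on a fixed grey box (156x186 mm, 58 high, walls and floor 4), both centred here with the same axes. Its skirt hangs 10 mm over the walls, 2.5 mm play: lift straight up. Point: middle of the black handle bar (16 mm wide in x, 82 long in y, 18 high, feet only at its ends), 27 mm above the lid's top, 41 above the skirt's lower edge. z up.
- battery_mid (a point): Fresh block battery, blue and yellow, 18 (x) x 26 (y) x 49 mm, z up through the terminals, 45 g. It stands in the closed box's left or right half, its x within 22 degrees of the box's, 35 mm or more free either side in x; a solder spool (56 mm wide, 43 high) is in the other half. Point: its centre, 24 mm above its foot. The like battery on the open bench at the back is a spent one: not that.
- mat_top (a point): Thin blue-green mat fixed on the bench, 190 (x) x 220 (y) x 3 mm, nothing on it, left or right of the box. Point: the centre of its upper face, z up. Mind the bench lamp: it hangs 0.46 m above the back left of the bench (x over 0.64, y over 0.10 m), so swing the arm past drawn in, in front of it.
- tray_foam (a point): Black open tray with pale foam, fixed on the bench on the other side of the box than the mat; 68 (x) x 135 (y) mm outside, rim 32 mm above the bench. Point: the centre of the flat, firm foam surface (24 mm above the bench, 8 mm below the rim, 62 x 128 mm inside the walls), z up.

How it is judged (in metres and radians):
On the way:
1. the lid has been taken off the box and lies on the mat, handle up (horizontal distance between lid_handle and mat_top below 0.06 m and height (world z) of lid_handle below 0.052 m and angle between lid_handle's own z axis and vertical below 0.12 rad and linear speed of lid below 0.03 m/s), for 0.2 s.
At the end, for the whole second after the job is handed in: The lid lies flat, handle up (within 7 degrees), on the mat, its middle within 60 mm of the mat's centre; the fresh battery stands upright (within 9 degrees) on the tray's foam, inside its walls; both are at rest (horizontal distance between lid_handle and mat_top below 0.06 m and height (world z) of lid_handle below 0.052 m and angle between lid_handle's own z axis and vertical below 0.12 rad and x of battery_mid in the frame of tray_foam between -0.024 and 0.024 m and y of battery_mid in the frame of tray_foam between -0.053 and 0.053 m and z of battery_mid in the frame of tray_foam between 0.015 and 0.032 m and angle between battery_mid's own z axis and vertical below 0.17 rad and linear speed of each of battery, lid below 0.02 m/s); the robot touches nothing.
It also fails if it takes over 61 s, if anything falls off the work surface, if the arm or the gripper's body presses on something with over 40 N, if the wrist force passes 120 N, or if a joint passes its speed limit or range.

## Working session

There is one attempt and no reset: what is moved stays moved. The work goes in short steps, Python scripts to look and compute and a tool call to move; the robot and the scene stay as the last step left them, time stands still between calls to the robot, and variables do not carry over. Pictures are saved under pics/ and viewed, at most 10 in all, crops included, and the job is handed in when it is done.

Besides the shell and the picture viewer there is one more tool, called after "Request:" as name(argument=value, ...), one argument or row to a line, values as JSON. send_rows: Moves the arm, as the interface text tells. Its arguments: {"type":"object","properties":{"targets":{"type":"array"}},"required":["targets"]}

```bash
mkdir -p pics
cat > h.py <<'E'
import numpy as np, cv2
from bench import arm
from scipy.spatial.transform import Rotation as R
def pts(name):
    m=arm.camera_model(name); im,d=arm.get_image(name)
    v,u=np.mgrid[0:400,0:640]
    P=np.stack([(u-m['cx'])/m['fx']*d,(v-m['cy'])/m['fy']*d,d],-1)
    T=np.array(m['cam_to_world']); W=P@T[:3,:3].T+T[:3,3]; W[d==0]=np.nan
    return im,W
def save(n,im): cv2.imwrite('pics/'+n,im[:,:,::-1])
E
python3 - <<'E'
from h import *
s=arm.read_state(); print(s['clock'],s['position'],s['ee_rot'],R.from_quat(s['ee_rot']).as_matrix().round(3).tolist(),s['gripper_width'])
im,W=pts('top'); save('top.png',im); np.savez('top.npz',im=im,W=W)
for t in ['lid_handle','mat_top','tray_foam','battery_mid']:
    print(t,arm.boxes_of('top',t)[:3])
print(arm.camera_model('top'))
E
```

```text
0.0 [165.207159   602.1552693  230.19470408] [ 9.91036726e-01 -1.33585012e-01 -1.03845337e-04  1.11428331e-03] [[0.964, -0.265, -0.001], [-0.265, -0.964, -0.002], [0.0, 0.002, -1.0]] 85.24787812613357
lid_handle [{'rect': [274.8, 160.8, 97.0, 79.6], 'score': 0.7}]
mat_top [{'rect': [389.0, 166.7, 99.0, 82.9], 'score': 0.92}]
tray_foam [{'rect': [159.7, 196.0, 65.4, 33.4], 'score': 0.6}]
battery_mid []
{'fx': 450.7754885433503, 'fy': 450.7754885433503, 'cx': 315.10334679717937, 'cy': 201.10299170182415, 'cam_to_world': array([[-2.06847331e-02, -9.96368842e-01,  8.25909991e-02,
         4.61769511e+02],
       [-9.99608975e-01,  2.21650747e-02,  1.70471962e-02,
        -6.15035527e+01],
       [-1.88159307e-02, -8.22060872e-02, -9.96437715e-01,
         1.04928797e+03],
       [ 0.00000000e+00,  0.00000000e+00,  0.00000000e+00,
         1.00000000e+00]])}
```

View pics/top.png

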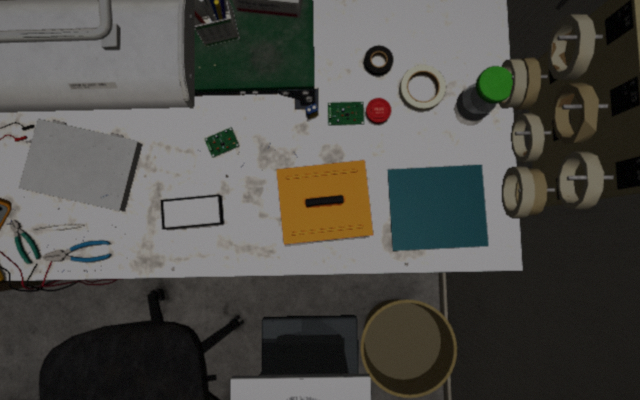

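The picture shows the orange lid at (325,202) with its handle, the mat at (438,208), and the tray at (192,212). The lamp is at upper left. Next I'll measure them.

Run:
```python
from h import *
z=np.load('top.npz'); im,W=z['im'],z['W']
hsv=cv2.cvtColor(im,cv2.COLOR_RGB2HSV)
def fit(name,m,zr):
    m=m&(W[...,2]>zr[0])&(W[...,2]<zr[1])
    n,l,s,c=cv2.connectedComponentsWithStats(m.astype(np.uint8)); k=1+np.argmax(s[1:,4]); q=W[l==k]
    r=cv2.minAreaRect(q[:,:2].astype(np.float32)); print(name,len(q),np.round(r[0],1),np.round(r[1],1),round(r[2],2),'z',np.median(q[:,2]).round(1))
B=np.zeros(im.shape[:2],bool)
def win(a,b,c,d): m=B.copy(); m[b:d,a:c]=1; return m
fit('lid',win(265,150,382,252)&(hsv[...,1]>120)&(hsv[...,0]<25),(40,80))
fit('handle',win(295,185,355,215)&(hsv[...,2]<70),(70,110))
fit('mat',win(380,155,500,260)&(hsv[...,0]>80)&(hsv[...,0]<105)&(hsv[...,1]>100),(-20,30))
fit('trayout',win(150,185,235,240)&(hsv[...,2]<80),(5,60))
fit('foam',win(165,199,220,226)&(hsv[...,2]>150),(5,60))
q=W[win(330,215,360,230)]; print('lid top',np.nanmedian(q,axis=0))
for a in [(570,60),(580,180),(480,90),(420,85),(380,60),(60,50),(180,50),(100,170)]: print(a,W[a[1],a[0]].round())
```

```text
lid 6376 [541.8 -64. ] [166.4 195.6] 4.71 z 62.3
handle 289 [541.6 -64.8] [16.3 79.4] 4.53 z 97.6
mat 7503 [ 528.7 -325.8] [186.9 217.7] 1.56 z 3.1
trayout 406 [528.  239.3] [ 68.4 136.1] 4.09 z 30.3Traceback (most recent call last):
  File "<stdin>", line 14, in <module>
  File "<stdin>", line 6, in fit
    return _wrapfunc(a, 'argmax', axis=axis, out=out, **kwds)
    return bound(*args, **kwds)
ValueError: attempt to get argmax of an empty sequence
```

```bash
cat > plan.py <<'E'
# plan.py: rows from commanded (x,y,z,psi deg) to target in n rows, tool pointing down
import sys, json, numpy as np
def plan(a,b,n,g):
    a=np.array(a,float);b=np.array(b,float);out=[];p=a.copy()
    for i in range(n):
        q=a+(b-a)*(i+1)/n; d=q-p; c,s=np.cos(np.radians(p[3])),np.sin(np.radians(p[3]))
        r=dict(gripper=g,x=round((c*d[0]+s*d[1])/10,2),y=round((s*d[0]-c*d[1])/10,2),z=round(-d[2]/10,2),az=round(-d[3],2)); out.append(r)
        c_=np.array([c*r['x']+s*r['y'],s*r['x']-c*r['y'],-r['z']])*10
        p=p+np.r_[c_,-r['az']]
    print('end',p.round(2))
    for i in range(0,n,5): print(json.dumps(out[i:i+5]))
    return p
E
python3 - <<'E'
from plan import plan
p=plan([165.35,602.71,231.3,-15.3],[500,-64,231,-85.3],20,-1)
p=plan(p,[541.8,-64,150,-85.3],3,-1)
p=plan(p,[541.8,-64,71,-85.3],5,-1)
E
```

```text
end [500.   -63.96 231.   -85.3 ]
[{"gripper": -1, "x": 2.49, "y": 2.77, "z": 0.0, "az": 3.5}, {"gripper": -1, "x": 2.66, "y": 2.62, "z": 0.0, "az": 3.5}, {"gripper": -1, "x": 2.82, "y": 2.45, "z": 0.0, "az": 3.5}, {"gripper": -1, "x": 2.95, "y": 2.27, "z": 0.01, "az": 3.5}, {"gripper": -1, "x": 3.09, "y": 2.09, "z": -0.0, "az": 3.5}]
[{"gripper": -1, "x": 3.22, "y": 1.9, "z": -0.0, "az": 3.5}, {"gripper": -1, "x": 3.32, "y": 1.69, "z": 0.0, "az": 3.5}, {"gripper": -1, "x": 3.42, "y": 1.49, "z": 0.0, "az": 3.5}, {"gripper": -1, "x": 3.5, "y": 1.28, "z": 0.0, "az": 3.5}, {"gripper": -1, "x": 3.58, "y": 1.06, "z": 0.01, "az": 3.5}]
[{"gripper": -1, "x": 3.63, "y": 0.85, "z": -0.0, "az": 3.5}, {"gripper": -1, "x": 3.68, "y": 0.61, "z": -0.0, "az": 3.5}, {"gripper": -1, "x": 3.71, "y": 0.4, "z": -0.0, "az": 3.5}, {"gripper": -1, "x": 3.72, "y": 0.16, "z": 0.0, "az": 3.5}, {"gripper": -1, "x": 3.73, "y": -0.06, "z": 0.0, "az": 3.5}]
[{"gripper": -1, "x": 3.72, "y": -0.29, "z": 0.0, "az": 3.5}, {"gripper": -1, "x": 3.7, "y": -0.52, "z": 0.01, "az": 3.5}, {"gripper": -1, "x": 3.65, "y": -0.74, "z": -0.0, "az": 3.5}, {"gripper": -1, "x": 3.61, "y": -0.96, "z": -0.0, "az": 3.5}, {"gripper": -1, "x": 3.53, "y": -1.18, "z": 0.0, "az": 3.5}]
end [541.85 -64.03 150.   -85.3 ]
[{"gripper": -1, "x": 0.12, "y": -1.39, "z": 2.7, "az": -0.0}, {"gripper": -1, "x": 0.11, "y": -1.39, "z": 2.7, "az": -0.0}, {"gripper": -1, "x": 0.12, "y": -1.39, "z": 2.7, "az": -0.0}]
end [541.85 -64.03  71.   -85.3 ]
[{"gripper": -1, "x": -0.0, "y": 0.0, "z": 1.58, "az": -0.0}, {"gripper": -1, "x": -0.0, "y": 0.0, "z": 1.58, "az": -0.0}, {"gripper": -1, "x": -0.0, "y": 0.0, "z": 1.58, "az": -0.0}, {"gripper": -1, "x": -0.0, "y": 0.0, "z": 1.58, "az": -0.0}, {"gripper": -1, "x": -0.0, "y": 0.0, "z": 1.58, "az": -0.0}]
```

Request:
send_rows(
  targets=[
    {"gripper": -1,"x": 2.5,"y": 2.8,"az": 3.5},
    {"gripper": -1,"x": 2.7,"y": 2.6,"az": 3.5},
    {"gripper": -1,"x": 2.8,"y": 2.4,"az": 3.5},
    {"gripper": -1,"x": 3.0,"y": 2.3,"az": 3.5},
    {"gripper": -1,"x": 3.1,"y": 2.1,"az": 3.5},
  ],
)

```text
$.targets[0]: bad value
```

Request:
send_rows(
  targets=[
    {"gripper": -1,"x": 3.2,"y": 1.9,"az": 3.5},
    {"gripper": -1,"x": 3.3,"y": 1.7,"az": 3.5},
    {"gripper": -1,"x": 3.4,"y": 1.5,"az": 3.5},
    {"gripper": -1,"x": 3.5,"y": 1.3,"az": 3.5},
    {"gripper": -1,"x": 3.6,"y": 1.1,"az": 3.5},
  ],
)

```text
$.targets[0]: bad value
```

Request:
send_rows(
  targets=[
    {"gripper": -1,"x": 3.6,"y": 0.8,"az": 3.5},
    {"gripper": -1,"x": 3.7,"y": 0.6,"az": 3.5},
    {"gripper": -1,"x": 3.7,"y": 0.4,"az": 3.5},
    {"gripper": -1,"x": 3.7,"y": 0.2,"az": 3.5},
    {"gripper": -1,"x": 3.7,"y": 0,"az": 3.5},
  ],
)

```text
$.targets[0]: bad value
```

Request:
send_rows(
  targets=[
    {"gripper": -1,"x": 3.7,"y": -0.3,"az": 3.5},
    {"gripper": -1,"x": 3.7,"y": -0.5,"az": 3.5},
    {"gripper": -1,"x": 3.6,"y": -0.7,"az": 3.5},
    {"gripper": -1,"x": 3.6,"y": -1.0,"az": 3.5},
    {"gripper": -1,"x": 3.5,"y": -1.2,"az": 3.5},
  ],
)

```text
$.targets[0]: bad value
```

Request:
send_rows(
  targets=[
    {"gripper": -1},
    {"gripper": -1},
    {"gripper": -1},
  ],
)

```text
$.targets[0]: bad value
```

```bash
cat >> h.py <<'E'
def st():
    s=arm.read_state(); M=R.from_quat(s['ee_rot']).as_matrix()
    print(round(s['clock'],2),np.round(s['position'],1),'psi',np.degrees(np.arctan2(M[1,0],M[0,0])).round(2),'tilt',M[:2,2].round(3),'F',np.round(s['contact_force'],1),'w',round(s['gripper_width'],1),'g',round(s['grasp_force'],1),np.round(s['joints'],2))
E
python3 - <<'E'
from h import *
st(); im,W=pts('wrist'); save('w1.png',im)
hsv=cv2.cvtColor(im,cv2.COLOR_RGB2HSV)
m=((W[...,2]>80)&(W[...,2]<110)&(abs(W[...,0]-542)<60)&(abs(W[...,1]+64)<60))
q=W[m]; print(len(q)); 
if len(q)>20: print(cv2.minAreaRect(q[:,:2].astype(np.float32)),np.median(q,axis=0))
E
```

```text
0.25 [165.3 602.5 230.8] psi -15.35 tilt [-0.    -0.001] F [ 0.6 -0.4 -0. ] w 85.5 g 0.0 [ 1.56  0.39  0.01 -0.   -1.19 -0.26]
0
```

Request:
send_rows(
  targets=[
    {"gripper": -1,"x": 2.5,"y": 2.8,"z": 0,"ax": 0,"ay": 0,"az": 3.5},
    {"gripper": -1,"x": 2.7,"y": 2.6,"z": 0,"ax": 0,"ay": 0,"az": 3.5},
    {"gripper": -1,"x": 2.8,"y": 2.4,"z": 0,"ax": 0,"ay": 0,"az": 3.5},
    {"gripper": -1,"x": 3.0,"y": 2.3,"z": 0,"ax": 0,"ay": 0,"az": 3.5},
    {"gripper": -1,"x": 3.1,"y": 2.1,"z": 0,"ax": 0,"ay": 0,"az": 3.5},
  ],
)

```text
clock: 0.72
position: [250.1, 433.9, 231.3]
ee_rot: [0.959, -0.284, 0.0, 0.0]
contact_force: [0.2, -0.8, 0.3]
gripper_width: 85.4
grasp_force: 0.0
```

Request:
send_rows(
  targets=[
    {"gripper": -1,"x": 3.2,"y": 1.9,"z": 0,"ax": 0,"ay": 0,"az": 3.5},
    {"gripper": -1,"x": 3.3,"y": 1.7,"z": 0,"ax": 0,"ay": 0,"az": 3.5},
    {"gripper": -1,"x": 3.4,"y": 1.5,"z": 0,"ax": 0,"ay": 0,"az": 3.5},
    {"gripper": -1,"x": 3.5,"y": 1.3,"z": 0,"ax": 0,"ay": 0,"az": 3.5},
    {"gripper": -1,"x": 3.6,"y": 1.1,"z": 0,"ax": 0,"ay": 0,"az": 3.5},
  ],
)

```text
clock: 1.13
position: [332.7, 266.8, 231.6]
ee_rot: [0.905, -0.426, 0.0, -0.0]
contact_force: [2.4, 1.1, -0.4]
gripper_width: 85.3
grasp_force: 0.0
```

Request:
send_rows(
  targets=[
    {"gripper": -1,"x": 3.6,"y": 0.8,"z": 0,"ax": 0,"ay": 0,"az": 3.5},
    {"gripper": -1,"x": 3.7,"y": 0.6,"z": 0,"ax": 0,"ay": 0,"az": 3.5},
    {"gripper": -1,"x": 3.7,"y": 0.4,"z": 0,"ax": 0,"ay": 0,"az": 3.5},
    {"gripper": -1,"x": 3.7,"y": 0.2,"z": 0,"ax": 0,"ay": 0,"az": 3.5},
    {"gripper": -1,"x": 3.7,"y": 0,"z": 0,"ax": 0,"ay": 0,"az": 3.5},
  ],
)

```text
clock: 1.55
position: [415.5, 100.6, 231.7]
ee_rot: [0.829, -0.559, 0.0, -0.001]
contact_force: [1.8, 0.4, 0.0]
gripper_width: 85.5
grasp_force: 0.0
```

Request:
send_rows(
  targets=[
    {"gripper": -1,"x": 3.7,"y": -0.3,"z": 0,"ax": 0,"ay": 0,"az": 3.5},
    {"gripper": -1,"x": 3.7,"y": -0.5,"z": 0,"ax": 0,"ay": 0,"az": 3.5},
    {"gripper": -1,"x": 3.6,"y": -0.7,"z": 0,"ax": 0,"ay": 0,"az": 3.5},
    {"gripper": -1,"x": 3.6,"y": -1.0,"z": 0,"ax": 0,"ay": 0,"az": 3.5},
    {"gripper": -1,"x": 3.5,"y": -1.2,"z": 0,"ax": 0,"ay": 0,"az": 3.5},
  ],
)

```text
clock: 1.97
position: [499.0, -65.3, 231.5]
ee_rot: [0.734, -0.679, 0.0, -0.0]
contact_force: [1.1, 1.5, 1.0]
gripper_width: 85.5
grasp_force: 0.0
```

Request:
send_rows(
  targets=[
    {"gripper": -1,"x": 0,"y": 0,"z": 0,"ax": 0,"ay": 0,"az": 0},
    {"gripper": -1,"x": 0,"y": 0,"z": 0,"ax": 0,"ay": 0,"az": 0},
  ],
)

```text
clock: 2.13
position: [498.7, -65.1, 230.8]
ee_rot: [0.734, -0.679, -0.0, 0.0]
contact_force: [-0.2, 0.5, 0.4]
gripper_width: 85.3
grasp_force: 0.0
```

Run:
```python
from h import *
st(); im,W=pts('wrist'); save('w1.png',im)
m=((W[...,2]>80)&(W[...,2]<110)&(abs(W[...,0]-542)<60)&(abs(W[...,1]+64)<60))
q=W[m]; print(len(q)); 
if len(q)>20: print(cv2.minAreaRect(q[:,:2].astype(np.float32)),np.median(q,axis=0))
```

```text
2.13 [498.7 -65.1 230.8] psi -85.56 tilt [-0.001 -0.   ] F [-0.2  0.5  0.4] w 85.3 g 0.0 [ 0.19  0.18 -0.28 -0.   -1.11 -0.12]
2095
((542.87548828125, -65.79974365234375), (16.186567306518555, 81.40282440185547), 4.665980815887451) [541.93837052 -69.20505046  96.93798951]
```

View pics/w1.png

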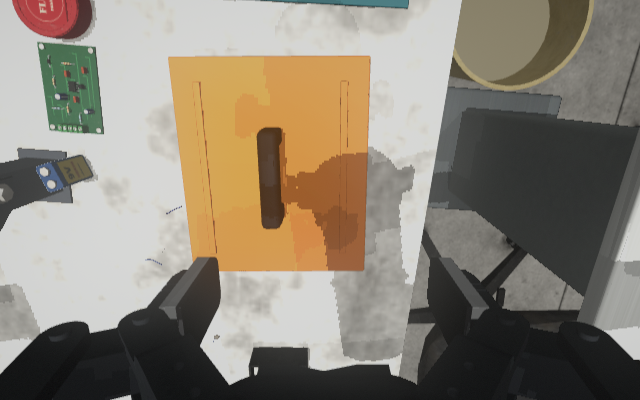

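The handle is at (272,178) in the picture, clear to approach; the world position agrees with the first measurement.

Request:
send_rows(
  targets=[
    {"gripper": -1,"x": 0.1,"y": -1.1,"z": 2,"ax": 0,"ay": 0,"az": 0},
    {"gripper": -1,"x": 0.1,"y": -1.1,"z": 2.5,"ax": 0,"ay": 0,"az": 0},
    {"gripper": -1,"x": 0.1,"y": -1.1,"z": 2.5,"ax": 0,"ay": 0,"az": 0},
    {"gripper": -1,"x": 0.1,"y": -1.1,"z": 2,"ax": 0,"ay": 0,"az": 0},
    {"gripper": -1,"x": 0,"y": 0,"z": 1,"ax": 0,"ay": 0,"az": 0},
  ],
)

```text
clock: 2.6
position: [542.5, -62.4, 128.9]
ee_rot: [0.736, -0.677, -0.001, 0.001]
contact_force: [-0.1, -0.7, 0.3]
gripper_width: 85.2
grasp_force: 0.0
```

Request:
send_rows(
  targets=[
    {"gripper": -1,"x": 0,"y": 0,"z": 1.5,"ax": 0,"ay": 0,"az": 0},
    {"gripper": -1,"x": 0,"y": 0,"z": 1.5,"ax": 0,"ay": 0,"az": 0},
    {"gripper": -1,"x": 0,"y": 0,"z": 1.5,"ax": 0,"ay": 0,"az": 0},
    {"gripper": -1,"x": 0,"y": 0,"z": 1.4,"ax": 0,"ay": 0,"az": 0},
    {"gripper": -1,"x": 0,"y": 0,"z": 0,"ax": 0,"ay": 0,"az": 0},
  ],
)

```text
clock: 3.02
position: [540.3, -62.8, 70.5]
ee_rot: [0.736, -0.677, -0.002, 0.002]
contact_force: [-0.3, -0.6, 0.1]
gripper_width: 85.4
grasp_force: 0.0
```

Request:
send_rows(
  targets=[
    {"gripper": -1,"x": 0,"y": 0,"z": 0,"ax": 0,"ay": 0,"az": 0},
    {"gripper": 1,"x": 0,"y": 0,"z": 0,"ax": 0,"ay": 0,"az": 0},
    {"gripper": 1,"x": 0,"y": 0,"z": 0,"ax": 0,"ay": 0,"az": 0},
    {"gripper": 1,"x": 0,"y": 0,"z": 0,"ax": 0,"ay": 0,"az": 0},
    {"gripper": 1,"x": 0,"y": 0,"z": 0,"ax": 0,"ay": 0,"az": 0},
  ],
)

```text
clock: 3.43
position: [543.1, -63.6, 73.2]
ee_rot: [0.735, -0.678, 0.001, -0.001]
contact_force: [-0.4, 0.5, -0.3]
gripper_width: 38.6
grasp_force: 0.0
```

Request:
send_rows(
  targets=[
    {"gripper": 1,"x": 0,"y": 0,"z": 0,"ax": 0,"ay": 0,"az": 0},
    {"gripper": 1,"x": 0,"y": 0,"z": 0,"ax": 0,"ay": 0,"az": 0},
    {"gripper": 1,"x": 0,"y": 0,"z": 0,"ax": 0,"ay": 0,"az": 0},
    {"gripper": 1,"x": 0,"y": 0,"z": 0,"ax": 0,"ay": 0,"az": 0},
  ],
)

```text
clock: 3.77
position: [543.0, -63.8, 72.9]
ee_rot: [0.735, -0.678, 0.0, -0.0]
contact_force: [-1.0, 0.7, 3.7]
gripper_width: 15.1
grasp_force: 60.3
```

Request:
send_rows(
  targets=[
    {"gripper": 1,"x": 0,"y": 0,"z": -0.8,"ax": 0,"ay": 0,"az": 0},
    {"gripper": 1,"x": 0,"y": 0,"z": -0.8,"ax": 0,"ay": 0,"az": 0},
    {"gripper": 1,"x": 0,"y": 0,"z": -1.2,"ax": 0,"ay": 0,"az": 0},
    {"gripper": 1,"x": 0,"y": 0,"z": -1.8,"ax": 0,"ay": 0,"az": 0},
    {"gripper": 1,"x": 0,"y": 0,"z": -2,"ax": 0,"ay": 0,"az": 0},
  ],
)

```text
clock: 4.18
position: [541.7, -63.9, 138.4]
ee_rot: [0.735, -0.678, -0.001, 0.001]
contact_force: [-0.4, 1.2, -2.3]
gripper_width: 14.7
grasp_force: 59.4
```

Request:
send_rows(
  targets=[
    {"gripper": 1,"x": 0,"y": 0,"z": -1.4,"ax": 0,"ay": 0,"az": 0},
    {"gripper": 1,"x": 0,"y": 0,"z": 0,"ax": 0,"ay": 0,"az": 0},
    {"gripper": 1,"x": 0,"y": 0,"z": 0,"ax": 0,"ay": 0,"az": 0},
  ],
)

```text
clock: 4.43
position: [542.7, -63.6, 152.9]
ee_rot: [0.735, -0.678, 0.0, -0.001]
contact_force: [-0.0, -0.1, -2.6]
gripper_width: 15.0
grasp_force: 59.6
```

Run:
```python
from h import *
st(); im,W=pts('wrist'); save('w2.png',im)
```

```text
4.43 [542.7 -63.6 152.9] psi -85.37 tilt [0.001 0.001] F [-0.  -0.1 -2.6] w 15.0 g 59.6 [ 0.18  0.32 -0.3  -0.   -0.95 -0.1 ]
```

View pics/w2.png

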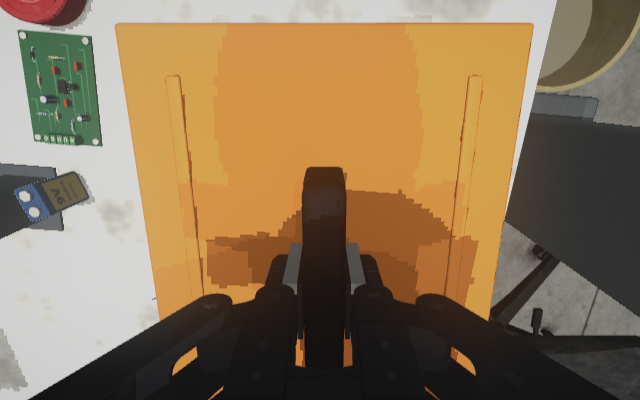

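The lid is held level by the handle (centre 323,270), clear of the box. Now I'll carry it over to the mat.

Request:
send_rows(
  targets=[
    {"gripper": 1,"x": 1.5,"y": 0.4,"z": 0,"ax": 0,"ay": 0,"az": 0},
    {"gripper": 1,"x": 2.5,"y": 0.4,"z": 0,"ax": 0,"ay": 0,"az": 0},
    {"gripper": 1,"x": 3,"y": 0.4,"z": 0,"ax": 0,"ay": 0,"az": 0},
    {"gripper": 1,"x": 3,"y": 0.4,"z": 0,"ax": 0,"ay": 0,"az": 0},
    {"gripper": 1,"x": 3,"y": 0.4,"z": 0,"ax": 0,"ay": 0,"az": 0},
  ],
)

```text
clock: 4.9
position: [532.0, -195.8, 150.5]
ee_rot: [0.735, -0.678, -0.002, 0.001]
contact_force: [-0.0, 0.1, -2.1]
gripper_width: 14.9
grasp_force: 59.5
```

Request:
send_rows(
  targets=[
    {"gripper": 1,"x": 3,"y": 0.4,"z": 0,"ax": 0,"ay": 0,"az": 0},
    {"gripper": 1,"x": 3,"y": 0.4,"z": 0,"ax": 0,"ay": 0,"az": 0},
    {"gripper": 1,"x": 3,"y": 0.4,"z": 0,"ax": 0,"ay": 0,"az": 0},
    {"gripper": 1,"x": 2.5,"y": 0.2,"z": 0,"ax": 0,"ay": 0,"az": 0},
    {"gripper": 1,"x": 1.4,"y": 0,"z": 0,"ax": 0,"ay": 0,"az": 0},
  ],
)

```text
clock: 5.32
position: [528.3, -326.9, 150.1]
ee_rot: [0.734, -0.679, -0.002, 0.001]
contact_force: [-0.2, 0.9, -1.6]
gripper_width: 14.7
grasp_force: 59.5
```

Request:
send_rows(
  targets=[
    {"gripper": 1,"x": 0,"y": 0,"z": 1.5,"ax": 0,"ay": 0,"az": 0},
    {"gripper": 1,"x": 0,"y": 0,"z": 2.5,"ax": 0,"ay": 0,"az": 0},
    {"gripper": 1,"x": 0,"y": 0,"z": 2.5,"ax": 0,"ay": 0,"az": 0},
    {"gripper": 1,"x": 0,"y": 0,"z": 2,"ax": 0,"ay": 0,"az": 0},
    {"gripper": 1,"x": 0,"y": 0,"z": 1.5,"ax": 0,"ay": 0,"az": 0},
  ],
)

```text
clock: 5.73
position: [527.9, -323.6, 48.6]
ee_rot: [0.735, -0.678, -0.003, 0.001]
contact_force: [-0.5, -0.4, -1.5]
gripper_width: 15.2
grasp_force: 59.5
```

Request:
send_rows(
  targets=[
    {"gripper": 1,"x": 0,"y": 0,"z": 1,"ax": 0,"ay": 0,"az": 0},
    {"gripper": 1,"x": 0,"y": 0,"z": 0.6,"ax": 0,"ay": 0,"az": 0},
    {"gripper": 1,"x": 0,"y": 0,"z": 0,"ax": 0,"ay": 0,"az": 0},
    {"gripper": 1,"x": 0,"y": 0,"z": 0,"ax": 0,"ay": 0,"az": 0},
  ],
)

```text
clock: 6.07
position: [530.1, -324.7, 36.5]
ee_rot: [0.735, -0.678, 0.0, 0.0]
contact_force: [-0.2, 0.1, -1.8]
gripper_width: 15.1
grasp_force: 59.4
```

Request:
send_rows(
  targets=[
    {"gripper": 1,"x": 0,"y": 0,"z": 0.4,"ax": 0,"ay": 0,"az": 0},
    {"gripper": 1,"x": 0,"y": 0,"z": 0.3,"ax": 0,"ay": 0,"az": 0},
    {"gripper": 1,"x": 0,"y": 0,"z": 0.1,"ax": 0,"ay": 0,"az": 0},
    {"gripper": 1,"x": 0,"y": 0,"z": 0,"ax": 0,"ay": 0,"az": 0},
  ],
)

```text
clock: 6.4
position: [529.7, -324.6, 28.4]
ee_rot: [0.735, -0.678, 0.0, -0.0]
contact_force: [-0.0, -0.0, -2.3]
gripper_width: 14.8
grasp_force: 59.4
```

Request:
send_rows(
  targets=[
    {"gripper": 1,"x": 0,"y": 0,"z": 0.1,"ax": 0,"ay": 0,"az": 0},
    {"gripper": 1,"x": 0,"y": 0,"z": 0,"ax": 0,"ay": 0,"az": 0},
    {"gripper": -1,"x": 0,"y": 0,"z": 0,"ax": 0,"ay": 0,"az": 0},
    {"gripper": -1,"x": 0,"y": 0,"z": 0,"ax": 0,"ay": 0,"az": 0},
    {"gripper": -1,"x": 0,"y": 0,"z": 0,"ax": 0,"ay": 0,"az": 0},
  ],
)

```text
clock: 6.82
position: [530.1, -324.8, 27.7]
ee_rot: [0.735, -0.678, 0.0, -0.0]
contact_force: [0.2, 0.3, 0.5]
gripper_width: 50.4
grasp_force: 0.0
```

Request:
send_rows(
  targets=[
    {"gripper": -1,"x": 0,"y": 0,"z": 0,"ax": 0,"ay": 0,"az": 0},
    {"gripper": -1,"x": 0,"y": 0,"z": 0,"ax": 0,"ay": 0,"az": 0},
    {"gripper": -1,"x": 0,"y": 0,"z": 0,"ax": 0,"ay": 0,"az": 0},
    {"gripper": -1,"x": 0,"y": 0,"z": 0,"ax": 0,"ay": 0,"az": 0},
    {"gripper": -1,"x": 0,"y": 0,"z": -1,"ax": 0,"ay": 0,"az": 0},
  ],
)

```text
clock: 7.23
position: [528.3, -324.1, 35.6]
ee_rot: [0.735, -0.678, -0.002, 0.001]
contact_force: [-0.7, -0.2, -0.7]
gripper_width: 85.4
grasp_force: 0.0
```

Request:
send_rows(
  targets=[
    {"gripper": -1,"x": 0,"y": 0,"z": -3,"ax": 0,"ay": 0,"az": 0},
    {"gripper": -1,"x": 0,"y": 0,"z": -4,"ax": 0,"ay": 0,"az": 0},
    {"gripper": -1,"x": 0,"y": 0,"z": -4,"ax": 0,"ay": 0,"az": 0},
    {"gripper": -1,"x": 0,"y": 0,"z": -4,"ax": 0,"ay": 0,"az": 0},
    {"gripper": -1,"x": 0,"y": 0,"z": -4,"ax": 0,"ay": 0,"az": 0},
  ],
)

```text
clock: 7.65
position: [529.4, -324.6, 230.4]
ee_rot: [0.735, -0.678, 0.0, -0.0]
contact_force: [1.1, 0.5, -1.0]
gripper_width: 85.3
grasp_force: 0.0
```

Run:
```python
from h import *
st(); im,W=pts('top'); save('top2.png',im); np.savez('top2.npz',im=im,W=W)
hsv=cv2.cvtColor(im,cv2.COLOR_RGB2HSV)
m=(hsv[...,1]>120)&(hsv[...,0]<25)&(W[...,2]<40)&(W[...,2]>5)&(abs(W[...,1]+325)<140)&(abs(W[...,0]-529)<130)
q=W[m]; print(len(q),cv2.minAreaRect(q[:,:2].astype(np.float32)),np.percentile(q[:,2],[5,50,95]))
print(arm.boxes_of('top','battery_mid'))
```

```text
7.65 [ 529.4 -324.6  230.4] psi -85.34 tilt [ 0.001 -0.   ] F [ 1.1  0.5 -1. ] w 85.3 g 0.0 [-0.29  0.38 -0.    0.   -1.19  0.37]
1683 ((504.78948974609375, -373.84423828125), (95.59101104736328, 133.63856506347656), 81.1313705444336) [13.86167874 17.11910999 20.32993151]
[{'rect': [300.8, 193.4, 11.0, 12.5], 'score': 0.54}, {'rect': [159.0, 195.0, 67.3, 35.8], 'score': 0.26}]
```

View pics/top2.png

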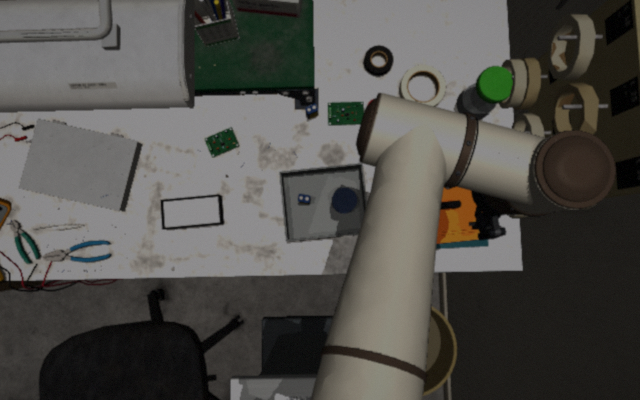

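The lid lies on the mat. The battery is at pixel (306,199) in the left half of the box, the spool at (345,199).

Run:
```python
from h import *
from plan import plan
z=np.load('top2.npz'); W=z['W']
q=W[190:208,297:314].reshape(-1,3); q=q[q[:,2]>38]; print(len(q),np.median(q,axis=0),cv2.minAreaRect(q[:,:2].astype(np.float32)))
plan([529.4,-324.6,230.4,-85.3],[530,20,230,-85.3],10,-1)
```

```text
97 [549.82271541 -20.01842174  50.7820291 ] ((550.9185791015625, -19.91668128967285), (26.279949188232422, 17.943635940551758), 80.51667785644531)
end [529.97  20.01 230.   -85.3 ]
[{"gripper": -1, "x": -3.43, "y": -0.29, "z": 0.0, "az": -0.0}, {"gripper": -1, "x": -3.44, "y": -0.29, "z": 0.01, "az": -0.0}, {"gripper": -1, "x": -3.43, "y": -0.29, "z": 0.0, "az": -0.0}, {"gripper": -1, "x": -3.44, "y": -0.28, "z": 0.01, "az": -0.0}, {"gripper": -1, "x": -3.43, "y": -0.29, "z": 0.0, "az": -0.0}]
[{"gripper": -1, "x": -3.43, "y": -0.29, "z": 0.0, "az": -0.0}, {"gripper": -1, "x": -3.44, "y": -0.29, "z": 0.01, "az": -0.0}, {"gripper": -1, "x": -3.43, "y": -0.29, "z": 0.0, "az": -0.0}, {"gripper": -1, "x": -3.44, "y": -0.29, "z": 0.01, "az": -0.0}, {"gripper": -1, "x": -3.43, "y": -0.28, "z": 0.0, "az": -0.0}]
```

Request:
send_rows(
  targets=[
    {"gripper": -1,"x": -3.4,"y": -0.3,"z": 0,"ax": 0,"ay": 0,"az": 0},
    {"gripper": -1,"x": -3.4,"y": -0.3,"z": 0,"ax": 0,"ay": 0,"az": 0},
    {"gripper": -1,"x": -3.4,"y": -0.3,"z": 0,"ax": 0,"ay": 0,"az": 0},
    {"gripper": -1,"x": -3.4,"y": -0.3,"z": 0,"ax": 0,"ay": 0,"az": 0},
    {"gripper": -1,"x": -3.4,"y": -0.3,"z": 0,"ax": 0,"ay": 0,"az": 0},
  ],
)

```text
clock: 8.17
position: [530.6, -152.6, 228.0]
ee_rot: [0.735, -0.678, 0.0, -0.0]
contact_force: [0.8, -0.2, 0.9]
gripper_width: 85.5
grasp_force: 0.0
```

Request:
send_rows(
  targets=[
    {"gripper": -1,"x": -3.4,"y": -0.3,"z": 0,"ax": 0,"ay": 0,"az": 0},
    {"gripper": -1,"x": -3.4,"y": -0.3,"z": 0,"ax": 0,"ay": 0,"az": 0},
    {"gripper": -1,"x": -3.4,"y": -0.3,"z": 0,"ax": 0,"ay": 0,"az": 0},
    {"gripper": -1,"x": -3.4,"y": -0.3,"z": 0,"ax": 0,"ay": 0,"az": 0},
    {"gripper": -1,"x": -3.4,"y": -0.3,"z": 0,"ax": 0,"ay": 0,"az": 0},
  ],
)

```text
clock: 8.58
position: [531.7, 18.2, 228.1]
ee_rot: [0.735, -0.678, 0.0, -0.0]
contact_force: [0.2, -0.1, 0.0]
gripper_width: 85.4
grasp_force: 0.0
```

Request:
send_rows(
  targets=[
    {"gripper": -1,"x": 0,"y": 0,"z": 0,"ax": 0,"ay": 0,"az": 0},
    {"gripper": -1,"x": 0,"y": 0,"z": 0,"ax": 0,"ay": 0,"az": 0},
    {"gripper": -1,"x": 0,"y": 0,"z": 0,"ax": 0,"ay": 0,"az": 0},
  ],
)

```text
clock: 8.83
position: [532.0, 16.7, 227.7]
ee_rot: [0.735, -0.678, 0.0, -0.0]
contact_force: [0.6, 0.3, 0.1]
gripper_width: 85.4
grasp_force: 0.0
```

Run:
```python
from h import *
st(); im,W=pts('wrist'); save('w3.png',im); np.savez('w3.npz',im=im,W=W)
for lo in (38,46):
    m=(W[...,2]>lo)&(W[...,2]<60)&(abs(W[...,0]-550)<30)&(abs(W[...,1]+20)<30)
    q=W[m]; v,u=np.nonzero(m)
    print(len(q),u.mean(),v.mean(),np.median(q,axis=0).round(1),cv2.minAreaRect(q[:,:2].astype(np.float32)))
im,W=pts('top')
hsv=cv2.cvtColor(im,cv2.COLOR_RGB2HSV)
m=(hsv[...,1]>120)&(hsv[...,0]<25)&(W[...,2]<40)&(W[...,2]>5)&(W[...,1]<-150)&(abs(W[...,0]-529)<130)
q=W[m]; print(len(q),cv2.minAreaRect(q[:,:2].astype(np.float32)),np.percentile(q[:,2],[5,50,95]))
```

```text
8.83 [532.   16.7 227.7] psi -85.31 tilt [0. 0.] F [0.6 0.3 0.1] w 85.4 g 0.0 [ 0.34  0.23 -0.23  0.   -1.12 -0.25]
586 303.5358361774744 131.43003412969284 [552.6 -21.1  50.2] ((552.8594360351562, -20.48114013671875), (26.388370513916016, 17.52622413635254), 79.15803527832031)
573 303.4240837696335 131.74694589877836 [552.6 -20.9  50.3] ((552.8411254882812, -20.429859161376953), (26.33576774597168, 17.529035568237305), 79.5477523803711)
6022 ((529.931640625, -325.3267822265625), (168.59841918945312, 197.37167358398438), 4.628068923950195) [13.84372639 17.12329141 20.26737792]
```

View pics/w3.png

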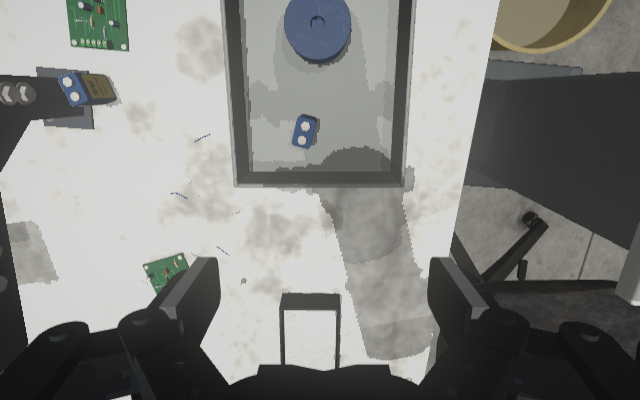

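The battery top is at (303,131) in the picture, well separated from the spool at (317,25).

Run:
```python
from plan import plan
p=plan([532,16.7,227.7,-85.3],[552.4,-20.5,120,-100.7],5,0)
```

```text
end [ 552.41  -20.54  120.   -100.7 ]
[{"gripper": 0, "x": 0.77, "y": -0.35, "z": 2.15, "az": 3.08}, {"gripper": 0, "x": 0.76, "y": -0.38, "z": 2.16, "az": 3.08}, {"gripper": 0, "x": 0.73, "y": -0.43, "z": 2.15, "az": 3.08}, {"gripper": 0, "x": 0.71, "y": -0.47, "z": 2.16, "az": 3.08}, {"gripper": 0, "x": 0.69, "y": -0.5, "z": 2.15, "az": 3.08}]
```

Request:
send_rows(
  targets=[
    {"gripper": 0,"x": 0.8,"y": -0.3,"z": 2,"ax": 0,"ay": 0,"az": 3.1},
    {"gripper": 0,"x": 0.8,"y": -0.4,"z": 2.5,"ax": 0,"ay": 0,"az": 3.1},
    {"gripper": 0,"x": 0.7,"y": -0.4,"z": 2.5,"ax": 0,"ay": 0,"az": 3.1},
    {"gripper": 0,"x": 0.7,"y": -0.5,"z": 2,"ax": 0,"ay": 0,"az": 3.1},
    {"gripper": 0,"x": 0.7,"y": -0.5,"z": 1.8,"ax": 0,"ay": 0,"az": 3.0},
  ],
)

```text
clock: 9.35
position: [551.8, -22.9, 117.9]
ee_rot: [-0.636, 0.772, 0.0, -0.001]
contact_force: [0.2, -0.2, 0.6]
gripper_width: 42.4
grasp_force: 0.0
```

Request:
send_rows(
  targets=[
    {"gripper": 0,"x": 0,"y": 0,"z": 0,"ax": 0,"ay": 0,"az": 0},
    {"gripper": 0,"x": 0,"y": 0,"z": 0,"ax": 0,"ay": 0,"az": 0},
    {"gripper": 0,"x": 0,"y": 0,"z": 0,"ax": 0,"ay": 0,"az": 0},
    {"gripper": 0,"x": 0,"y": 0,"z": 0,"ax": 0,"ay": 0,"az": 0},
  ],
)

```text
clock: 9.68
position: [553.0, -21.0, 120.9]
ee_rot: [-0.638, 0.77, -0.001, 0.001]
contact_force: [0.2, -0.2, -0.7]
gripper_width: 42.5
grasp_force: 0.0
```

Run:
```python
from h import *
st(); im,W=pts('wrist'); save('w4.png',im)
m=(W[...,2]>45)&(W[...,2]<60)&(abs(W[...,0]-552)<25)&(abs(W[...,1]+20)<25)
q=W[m]; print(len(q))
if len(q)>30: print(np.median(q,axis=0).round(1),cv2.minAreaRect(q[:,:2].astype(np.float32)))
```

```text
9.68 [553.  -21.  120.9] psi -100.7 tilt [0.003 0.   ] F [ 0.2 -0.2 -0.7] w 42.5 g 0.0 [ 0.26  0.37 -0.32  0.   -0.88 -0.44]
1097
[552.5 -21.6  50.2] ((552.5400390625, -20.753665924072266), (26.27138328552246, 17.351316452026367), 79.10116577148438)
```

View pics/w4.png

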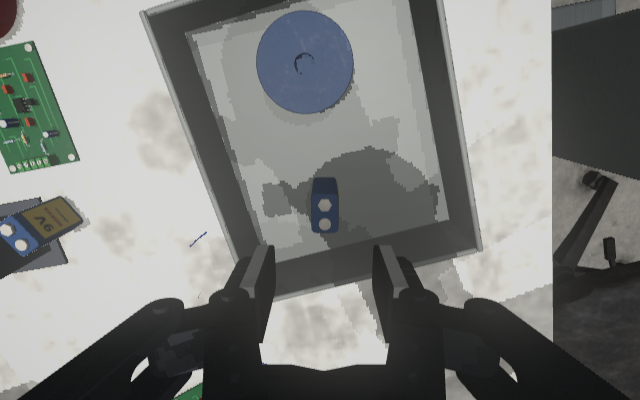

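The gripper is lined up with the battery (325,205). Going down and gripping.

Request:
send_rows(
  targets=[
    {"gripper": 0,"x": 0,"y": 0,"z": 1.5,"ax": 0,"ay": 0,"az": 0},
    {"gripper": 0,"x": 0,"y": 0,"z": 2,"ax": 0,"ay": 0,"az": 0},
    {"gripper": 0,"x": 0,"y": 0,"z": 2,"ax": 0,"ay": 0,"az": 0},
    {"gripper": 0,"x": 0,"y": 0,"z": 2,"ax": 0,"ay": 0,"az": 0},
    {"gripper": 0,"x": 0,"y": 0,"z": 1.5,"ax": 0,"ay": 0,"az": 0},
  ],
)

```text
clock: 10.15
position: [552.3, -20.6, 29.1]
ee_rot: [-0.638, 0.77, -0.0, 0.001]
contact_force: [-0.3, 0.3, 0.1]
gripper_width: 42.5
grasp_force: 0.0
```

Request:
send_rows(
  targets=[
    {"gripper": 0,"x": 0,"y": 0,"z": 0.8,"ax": 0,"ay": 0,"az": 0},
    {"gripper": 0,"x": 0,"y": 0,"z": 0.4,"ax": 0,"ay": 0,"az": 0},
    {"gripper": 0,"x": 0,"y": 0,"z": 0,"ax": 0,"ay": 0,"az": 0},
    {"gripper": 0,"x": 0,"y": 0,"z": 0,"ax": 0,"ay": 0,"az": 0},
    {"gripper": 0,"x": 0,"y": 0,"z": 0,"ax": 0,"ay": 0,"az": 0},
  ],
)

```text
clock: 10.57
position: [553.1, -20.8, 18.5]
ee_rot: [-0.638, 0.77, -0.001, 0.001]
contact_force: [-0.4, 0.0, 0.6]
gripper_width: 42.5
grasp_force: 0.0
```

Request:
send_rows(
  targets=[
    {"gripper": 1,"x": 0,"y": 0,"z": 0,"ax": 0,"ay": 0,"az": 0},
    {"gripper": 1,"x": 0,"y": 0,"z": 0,"ax": 0,"ay": 0,"az": 0},
    {"gripper": 1,"x": 0,"y": 0,"z": 0,"ax": 0,"ay": 0,"az": 0},
    {"gripper": 1,"x": 0,"y": 0,"z": 0,"ax": 0,"ay": 0,"az": 0},
    {"gripper": 1,"x": 0,"y": 0,"z": 0,"ax": 0,"ay": 0,"az": 0},
  ],
)

```text
clock: 10.98
position: [552.8, -21.0, 18.2]
ee_rot: [-0.638, 0.77, -0.0, 0.001]
contact_force: [-0.2, 1.2, 6.1]
gripper_width: 16.3
grasp_force: 59.0
```

Request:
send_rows(
  targets=[
    {"gripper": 1,"x": 0,"y": 0,"z": 0,"ax": 0,"ay": 0,"az": 0},
    {"gripper": 1,"x": 0,"y": 0,"z": 0,"ax": 0,"ay": 0,"az": 0},
  ],
)

```text
clock: 11.15
position: [552.9, -21.0, 18.2]
ee_rot: [-0.638, 0.77, -0.0, 0.001]
contact_force: [-1.3, 0.4, 6.0]
gripper_width: 16.6
grasp_force: 59.0
```

Request:
send_rows(
  targets=[
    {"gripper": 1,"x": 0,"y": 0,"z": -1.5,"ax": 0,"ay": 0,"az": 0},
    {"gripper": 1,"x": 0,"y": 0,"z": -3,"ax": 0,"ay": 0,"az": 0},
    {"gripper": 1,"x": 0,"y": 0,"z": -3.5,"ax": 0,"ay": 0,"az": 0},
    {"gripper": 1,"x": 0,"y": 0,"z": -3,"ax": 0,"ay": 0,"az": 0},
    {"gripper": 1,"x": 0,"y": 0,"z": -2,"ax": 0,"ay": 0,"az": 0},
  ],
)

```text
clock: 11.57
position: [553.0, -21.0, 150.2]
ee_rot: [-0.638, 0.77, -0.001, 0.002]
contact_force: [-0.1, -0.4, 0.2]
gripper_width: 16.6
grasp_force: 58.5
```

Run:
```python
from h import *
from plan import plan
z=np.load('top.npz'); W=z['W']; im=z['im']
hsv=cv2.cvtColor(im,cv2.COLOR_RGB2HSV)
q=W[199:226,165:220]; k=hsv[199:226,165:220,2]>100; q=q[k]; print(len(q),np.nanmedian(q,axis=0),cv2.minAreaRect(q[~np.isnan(q[:,0])][:,:2].astype(np.float32)))
st()
plan([553,-21,148.2,-100.7],[528,239,148,-85.9],10,1)
```

```text
1342 [528.24933569 240.02393007  24.72744258] ((528.1043701171875, 238.79649353027344), (125.74800872802734, 59.54293441772461), 89.35221099853516)
11.57 [553.  -21.  150.2] psi -100.73 tilt [0.004 0.   ] F [-0.1 -0.4  0.2] w 16.6 g 58.5 [ 0.26  0.34 -0.29  0.   -0.94 -0.44]
end [528.04 239.02 148.   -85.9 ]
[{"gripper": 1, "x": -2.51, "y": 0.73, "z": 0.0, "az": -1.48}, {"gripper": 1, "x": -2.52, "y": 0.66, "z": 0.0, "az": -1.48}, {"gripper": 1, "x": -2.55, "y": 0.6, "z": 0.01, "az": -1.48}, {"gripper": 1, "x": -2.55, "y": 0.53, "z": -0.0, "az": -1.48}, {"gripper": 1, "x": -2.57, "y": 0.47, "z": -0.0, "az": -1.48}]
[{"gripper": 1, "x": -2.59, "y": 0.4, "z": 0.0, "az": -1.48}, {"gripper": 1, "x": -2.59, "y": 0.33, "z": 0.0, "az": -1.48}, {"gripper": 1, "x": -2.6, "y": 0.26, "z": 0.01, "az": -1.48}, {"gripper": 1, "x": -2.6, "y": 0.2, "z": -0.0, "az": -1.48}, {"gripper": 1, "x": -2.61, "y": 0.13, "z": -0.0, "az": -1.48}]
```

Request:
send_rows(
  targets=[
    {"gripper": 1,"x": -1.5,"y": 0.7,"z": 0,"ax": 0,"ay": 0,"az": -1.5},
    {"gripper": 1,"x": -2.5,"y": 0.7,"z": 0,"ax": 0,"ay": 0,"az": -1.5},
    {"gripper": 1,"x": -2.6,"y": 0.6,"z": 0,"ax": 0,"ay": 0,"az": -1.5},
    {"gripper": 1,"x": -2.6,"y": 0.5,"z": 0,"ax": 0,"ay": 0,"az": -1.5},
    {"gripper": 1,"x": -2.6,"y": 0.5,"z": 0,"ax": 0,"ay": 0,"az": -1.5},
  ],
)

```text
clock: 11.98
position: [537.2, 101.0, 147.0]
ee_rot: [-0.687, 0.727, 0.0, -0.0]
contact_force: [0.2, -0.3, -1.1]
gripper_width: 16.6
grasp_force: 58.5
```

Request:
send_rows(
  targets=[
    {"gripper": 1,"x": -2.6,"y": 0.4,"z": 0,"ax": 0,"ay": 0,"az": -1.5},
    {"gripper": 1,"x": -2.6,"y": 0.3,"z": 0,"ax": 0,"ay": 0,"az": -1.5},
    {"gripper": 1,"x": -2.6,"y": 0.3,"z": 0,"ax": 0,"ay": 0,"az": -1.5},
    {"gripper": 1,"x": -2.6,"y": 0.2,"z": 0,"ax": 0,"ay": 0,"az": -1.5},
    {"gripper": 1,"x": -2.6,"y": 0.1,"z": 0,"ax": 0,"ay": 0,"az": -1.3},
  ],
)

```text
clock: 12.4
position: [524.6, 231.2, 146.8]
ee_rot: [0.732, -0.681, -0.0, 0.001]
contact_force: [0.2, -0.1, 0.8]
gripper_width: 16.6
grasp_force: 58.4
```

Request:
send_rows(
  targets=[
    {"gripper": 1,"x": -0.9,"y": 0,"z": 0,"ax": 0,"ay": 0,"az": 0},
    {"gripper": 1,"x": 0,"y": 0,"z": 0,"ax": 0,"ay": 0,"az": 0},
    {"gripper": 1,"x": 0,"y": 0,"z": 0,"ax": 0,"ay": 0,"az": 0},
    {"gripper": 1,"x": 0,"y": 0,"z": 0,"ax": 0,"ay": 0,"az": 0},
  ],
)

```text
clock: 12.73
position: [524.4, 238.0, 147.0]
ee_rot: [0.731, -0.682, -0.0, 0.001]
contact_force: [-0.7, 0.3, -0.5]
gripper_width: 16.5
grasp_force: 58.4
```

Run:
```python
from h import *
st(); im,W=pts('wrist'); save('w5.png',im)
```

```text
12.73 [524.4 238.  147. ] psi -86.01 tilt [-0.001 -0.001] F [-0.7  0.3 -0.5] w 16.5 g 58.4 [ 0.71  0.38 -0.23 -0.   -0.96 -0.64]
```

View pics/w5.png

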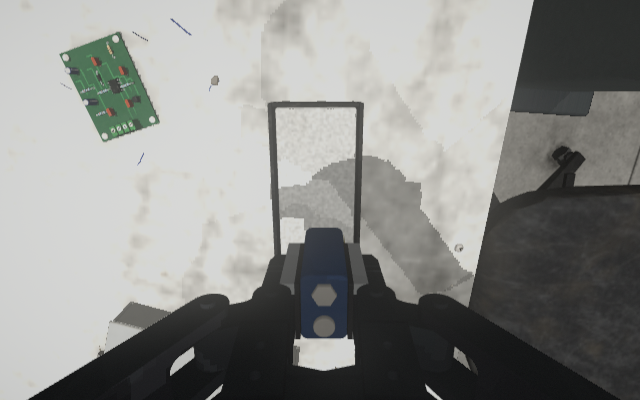

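The battery is held upright at (325,290) over the tray. Next I shift it 4 mm in x and lower it.

Request:
send_rows(
  targets=[
    {"gripper": 1,"x": 0,"y": -0.4,"z": 1.5,"ax": 0,"ay": 0,"az": 0},
    {"gripper": 1,"x": 0,"y": 0,"z": 2.5,"ax": 0,"ay": 0,"az": 0},
    {"gripper": 1,"x": 0,"y": 0,"z": 2.5,"ax": 0,"ay": 0,"az": 0},
    {"gripper": 1,"x": 0,"y": 0,"z": 2,"ax": 0,"ay": 0,"az": 0},
    {"gripper": 1,"x": 0,"y": 0,"z": 1.2,"ax": 0,"ay": 0,"az": 0},
  ],
)

```text
clock: 13.2
position: [527.7, 237.2, 48.0]
ee_rot: [0.731, -0.683, -0.0, 0.002]
contact_force: [0.6, -0.2, 0.0]
gripper_width: 16.7
grasp_force: 58.5
```

Request:
send_rows(
  targets=[
    {"gripper": 1,"x": 0,"y": 0,"z": 0.5,"ax": 0,"ay": 0,"az": 0},
    {"gripper": 1,"x": 0,"y": 0,"z": 0,"ax": 0,"ay": 0,"az": 0},
    {"gripper": 1,"x": 0,"y": 0,"z": 0,"ax": 0,"ay": 0,"az": 0},
    {"gripper": 1,"x": 0,"y": 0,"z": 0,"ax": 0,"ay": 0,"az": 0},
  ],
)

```text
clock: 13.53
position: [529.6, 239.6, 46.6]
ee_rot: [0.732, -0.682, 0.0, -0.001]
contact_force: [-0.7, 0.1, 0.6]
gripper_width: 16.8
grasp_force: 58.5
```

Request:
send_rows(
  targets=[
    {"gripper": 1,"x": 0,"y": 0,"z": 0.4,"ax": 0,"ay": 0,"az": 0},
    {"gripper": 1,"x": 0,"y": 0,"z": 0.3,"ax": 0,"ay": 0,"az": 0},
    {"gripper": 1,"x": 0,"y": 0,"z": 0,"ax": 0,"ay": 0,"az": 0},
    {"gripper": 1,"x": 0,"y": 0,"z": 0,"ax": 0,"ay": 0,"az": 0},
  ],
)

```text
clock: 13.87
position: [529.1, 239.7, 38.7]
ee_rot: [0.732, -0.682, 0.0, -0.001]
contact_force: [0.8, 0.3, 1.4]
gripper_width: 16.6
grasp_force: 58.7
```

Request:
send_rows(
  targets=[
    {"gripper": 1,"x": 0,"y": 0,"z": 0.1,"ax": 0,"ay": 0,"az": 0},
    {"gripper": 1,"x": 0,"y": 0,"z": 0,"ax": 0,"ay": 0,"az": 0},
  ],
)

```text
clock: 14.03
position: [529.1, 239.8, 38.7]
ee_rot: [0.732, -0.681, 0.0, -0.0]
contact_force: [-1.7, -2.1, 7.1]
gripper_width: 16.8
grasp_force: 59.6
```

Contact at 7 N. Opening gently.

Request:
send_rows(
  targets=[
    {"gripper": 0.6,"x": 0,"y": 0,"z": 0,"ax": 0,"ay": 0,"az": 0},
    {"gripper": 0.5,"x": 0,"y": 0,"z": 0,"ax": 0,"ay": 0,"az": 0},
    {"gripper": 0.4,"x": 0,"y": 0,"z": 0,"ax": 0,"ay": 0,"az": 0},
    {"gripper": 0.3,"x": 0,"y": 0,"z": 0,"ax": 0,"ay": 0,"az": 0},
    {"gripper": 0.1,"x": 0,"y": 0,"z": 0,"ax": 0,"ay": 0,"az": 0},
  ],
)

```text
clock: 14.45
position: [528.5, 239.3, 37.0]
ee_rot: [0.732, -0.682, -0.0, 0.0]
contact_force: [-0.1, -0.2, 0.9]
gripper_width: 38.1
grasp_force: 0.0
```

Request:
send_rows(
  targets=[
    {"gripper": 0,"x": 0,"y": 0,"z": 0,"ax": 0,"ay": 0,"az": 0},
    {"gripper": 0,"x": 0,"y": 0,"z": 0,"ax": 0,"ay": 0,"az": 0},
    {"gripper": 0,"x": 0,"y": 0,"z": -0.8,"ax": 0,"ay": 0,"az": 0},
    {"gripper": 0,"x": 0,"y": 0,"z": -1.5,"ax": 0,"ay": 0,"az": 0},
    {"gripper": 0,"x": 0,"y": 0,"z": -2.5,"ax": 0,"ay": 0,"az": 0},
  ],
)

```text
clock: 14.87
position: [527.3, 238.4, 84.0]
ee_rot: [0.732, -0.682, -0.001, 0.003]
contact_force: [0.1, 0.3, -0.4]
gripper_width: 42.6
grasp_force: 0.0
```

Request:
send_rows(
  targets=[
    {"gripper": 0,"x": 0,"y": 0,"z": -3,"ax": 0,"ay": 0,"az": 0},
    {"gripper": 0,"x": 0,"y": 0,"z": -3,"ax": 0,"ay": 0,"az": 0},
    {"gripper": 0,"x": -3,"y": 0,"z": -2,"ax": 0,"ay": 0,"az": 0},
    {"gripper": 0,"x": -3,"y": 0,"z": 0,"ax": 0,"ay": 0,"az": 0},
    {"gripper": 0,"x": 0,"y": 0,"z": 0,"ax": 0,"ay": 0,"az": 0},
  ],
)

```text
clock: 15.28
position: [525.5, 303.8, 168.1]
ee_rot: [0.733, -0.68, 0.0, -0.004]
contact_force: [0.3, -0.8, -0.6]
gripper_width: 42.6
grasp_force: 0.0
```

Run:
```python
from h import *
st(); im,W=pts('wrist'); save('w6.png',im)
m=(W[...,2]>55)&(W[...,2]<85)&(abs(W[...,0]-528)<34)&(abs(W[...,1]-239)<67)
q=W[m]; print(len(q),np.median(q,axis=0).round(1),cv2.minAreaRect(q[:,:2].astype(np.float32)))
im,W=pts('top')
hsv=cv2.cvtColor(im,cv2.COLOR_RGB2HSV)
m=(hsv[...,1]>120)&(hsv[...,0]<25)&(W[...,2]<40)&(W[...,2]>5)&(W[...,1]<-150)&(abs(W[...,0]-529)<130)
q=W[m]; print(cv2.minAreaRect(q[:,:2].astype(np.float32)),np.percentile(q[:,2],[5,50,95]))
```

```text
15.28 [525.5 303.8 168.1] psi -85.75 tilt [0.005 0.005] F [ 0.3 -0.8 -0.6] w 42.6 g 0.0 [ 0.79  0.4  -0.13  0.   -1.03 -0.72]
1103 [528.8 240.2  70.7] ((528.659912109375, 240.57652282714844), (17.36222267150879, 26.246219635009766), 3.886446952819824)
((529.8746337890625, -325.5338134765625), (168.58590698242188, 197.58111572265625), 4.873227119445801) [13.79343959 17.08347317 20.32584396]
```

View pics/w6.png

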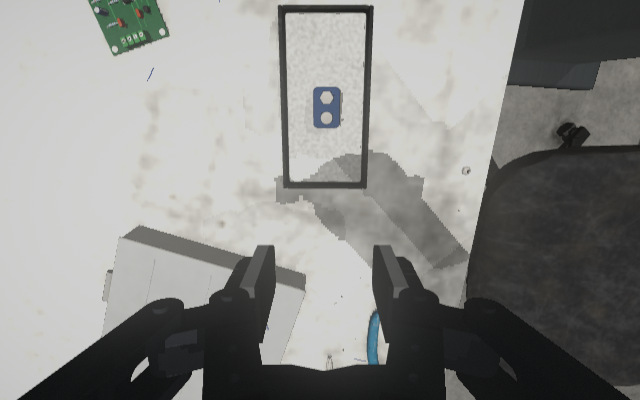

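The battery stands upright in the middle of the tray (326,107), its top at z = 71, and the lid sits centred and flat on the mat. Everything is clear, so I'm handing in.

Request:
send_rows(
  targets=[
    {"gripper": 0,"x": 0,"y": 0,"z": 0,"ax": 0,"ay": 0,"az": 0},
    {"gripper": 0,"x": 0,"y": 0,"z": 0,"ax": 0,"ay": 0,"az": 0},
    {"gripper": 0,"x": 0,"y": 0,"z": 0,"ax": 0,"ay": 0,"az": 0},
  ],
)

```text
clock: 15.63
position: [524.4, 298.3, 164.9]
ee_rot: [0.731, -0.682, -0.0, 0.001]
contact_force: [0.2, 0.6, 0.6]
gripper_width: 42.4
grasp_force: 0.0
```

```bash
python3 -c "
from bench import arm
print(arm.job_done())"
```

```text
the job is handed in; nothing more can be done
None
```

Job handed in at about 16 s with no verdict returned: at my last check the lid lay flat, handle up, about 1 mm from the mat's centre, and the fresh battery stood upright in the middle of the tray, with the arm clear.

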